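# Take the tabbed refill cap off the mill in the vise

## Task

Take the refill cap off the pepper mill that is held in the green vise: squeeze its two side tabs inward and, keeping them squeezed, turn it on its neck until it is free, then lift it off. Stand the cap upright in the middle of the square metal parts tray and let go of it, leaving the other mill standing where it is.

Things in the scene. Friction and masses are not known exactly. Their poses are not given: they have to be found in the camera images.
- cap_grip (a point): Low black cap, 37 mm wide, 23 mm tall, a flat steel tab standing up on each side to 52 mm. Point on its axis, 38 mm above its underside, where to squeeze; z up, y through the two tabs. Tabs: 14 mm wide, 59 mm over both outer faces, each springs in 6 mm to a stop (47 mm over both), 2 to 7 N; 20 to 60 N is safe. Two lugs along x, 31 mm out. 85 g. Turns either way once squeezed.
- neck (a point): Centre of the collar plate on the mill in the fixed vise, 150 mm above the bench; axes as the locked cap's. The cap's underside rests on it. Posts lock the tabs until both are squeezed; two hooks hold the lugs until turned 35 degrees (60 is good, up to 90), then it lifts straight off the 11 mm tall neck. Collar parts reach 16 mm above the plate: keep fingertips higher. Vise under 110 mm tall.
- tray: Shallow square aluminium tray, fixed, 170 mm by 170 mm outside, walls 16 mm tall and 4 mm thick, floor 4 mm thick. Origin at the centre of its underside, on the bench. A small brass nut (22 mm diameter, 8 mm tall) lies in its corner at +x, +y.
- plain_mill: The other mill, to be left alone: a rosewood mill standing loose on the bench, 160 mm tall, 72 mm wide at most, with a smooth round black cap without tabs. Origin at the centre of its underside.
Things that resemble listed ones, but are neither listed nor needed, are in the scene too. Leave any blue look-alike of the part that bears neck alone.

How it is judged:
On the way:
1. the cap is turned on its neck by more than 29 degrees, still seated (angle between the x axis of cap_grip and the x axis of neck, either way round above 0.5 rad and horizontal distance between cap_grip and neck below 0.008 m and z of cap_grip in the frame of neck below 0.048 m), for 0.1 s.
At the end, for the whole second after the job is handed in: The cap stands upright (within 11 degrees) on the tray's floor, its axis within 45 mm of the tray's centre, at rest and released; the other mill still stands within 30 mm of where it was (horizontal distance between cap_grip and tray below 0.045 m and z of cap_grip in the frame of tray between 0.034 and 0.05 m and angle between each of cap_grip, plain_mill's own z axis and vertical below 0.2 rad and linear speed of cap below 0.02 m/s and distance of plain_mill from where it was at the start of the episode below 0.03 m); the robot touches nothing.
It fails at once if the other mill is knocked over or moved by more than 30 mm (distance of plain_mill from where it was at the start of the episode above 0.03 m or angle between plain_mill's own z axis and vertical above 0.3 rad).
It also fails if it takes over 51 s, if anything falls off the work surface, if the arm or the gripper's body presses on something with over 40 N, if the wrist force passes 120 N, or if a joint passes its speed limit or range.

## Robot

A 7-joint arm with a two-finger parallel gripper is mounted at the origin on the work surface. World frame = base frame: x ahead of the robot, y to its left, z up, the work surface at z = 0. Lengths are in m, angles in rad, forces in N, time in s.
With the tool pointing down it reaches from about 0.4 to 0.9 m from the base axis. Payload 5.5 kg.
Tool frame: the origin (TCP) lies midway between the tips of the shut fingers; the grasp point (between the pads) lies 19 mm behind it (manip.grip_depth is the distance from the TCP to the grasp point, in m); z points along the fingers, x is the direction in which the jaws open and shut, and the axes are right-handed (so a half turn about z gives the same grasp; the last joint's range is limited). The gripper opens to 92 mm and grips with 3 to 60 N. Pads are 19 mm wide; open, the fingers measure 130 mm over their backs; the gripper's body (75 mm by 190 mm) begins 47 mm behind the grasp point.
Start: joints at [1.413, 0.501, -0.427, 1.55, 0.221, 1.138, -0.21], TCP at [0.266, -0.593, 0.227] pointing down, gripper open.
Joint ranges: [-2.88, 2.88], [-0.31, 2.03], [-1.54, 1.56], [0.2, 2.42], [-1.41, 4.55], [0.19, 2.02], [-2.57, 2.57]. Speed limits (rad/s): [2.57, 2.57, 3.14, 3.14, 3.14, 3.14, 3.14].

## Interface

Orientations are given as a unit quaternion [x, y, z, w].
In Python, from bench import manip, effector, viewer gives the robot as it stands. Calls block until the motion is done:
- manip.move_pose(position, orientation): joint-space move of the TCP to a pose.
- manip.servo_line(position, ori=None, vel=0.15): straight line of the TCP; ori=None keeps the orientation; vel is the mean speed in m/s.
- manip.movej(angles): joint-space move.
- effector.open_jaws() and effector.close(f_grip=None): open the fingers fully, or close them until they stop; f_grip is the grip in N (None keeps the last).
- manip.sleep(seconds).
- manip.solve_ik(position, orientation): joint angles nearest the present ones, or None.
- viewer.get_image(name): name is "scene" or "top" or "wrist"; returns the picture (384x512x3 uint8, red, green, blue); there is no depth.
- viewer.get_calibration(name): a dict with "vfov" (degrees; the focal length in pixels is half the picture's height over the tangent of half this angle, whatever the lens; pixels are square), "cx", "cy" (the principal point, pixels), "eye" and "attitude" of the camera in the world. Camera axes: x right, y down, z forward; pixel columns grow to the right and rows downward; lengths in m; the calibration is good to about 2 mm. A picture is of the moment at which its call begins: read the wrist's pose just before it. get_calibration takes no time and is no camera call; for the wrist camera it gives the pose at the moment of the call.
A pose or a line that the arm cannot do raises manip.PlanningError and nothing moves.
- manip.hand_in(): hands the job in, once; it reports no verdict.
Readings, each from a call of its own:
- manip.current_clock(): time.
- manip.current_q(): joint angles.
- manip.current_joint_velocities(): joint speeds.
- manip.current_tau(): joint torques, N m.
- manip.current_tool_pos(): TCP position.
- manip.current_tcp_rot(): TCP orientation.
- manip.current_force(): force on the tool from outside, world axes, zero at the start.
- manip.current_wrist_torque(): the same for the moment, N m.
- manip.current_finger_gap(): finger opening in m.
Only numpy, scipy, OpenCV 4.12 (cv2) and the standard library are available. Lean on these libraries where they do the work, as an engineer would, in place of code of your own. Each camera call takes 0.05 s, during which the arm holds its last target.

## Working session

There is one attempt and no reset: what is moved stays moved. The work goes in short steps, each a Python script; the robot and the scene stay as the last script left them, time stands still between calls to the robot, and variables do not carry over. Pictures are saved under pics/ and viewed, and the job is handed in when it is done.

```bash
ls; mkdir -p pics
python3 - <<'E'
from bench import manip, effector, viewer
import cv2
for n in ["scene","top","wrist"]:
    c=viewer.get_calibration(n); print(n,c)
    im=viewer.get_image(n); cv2.imwrite(f"pics/{n}0.png",im[:,:,::-1])
print(manip.current_clock(),manip.current_tcp_rot(),manip.grip_depth)
E
```

```text
pics
scene {'vfov': 52.70414692323383, 'cx': 255.5301061468156, 'cy': 195.12564071743196, 'eye': array([ 0.93610659, -0.78362307,  0.8727164 ]), 'attitude': array([ 0.87632917,  0.24131312, -0.12234833, -0.39855494])}
top {'vfov': 50.660312444912655, 'cx': 255.61591193116118, 'cy': 187.90501943856648, 'eye': array([ 0.36595311, -0.04285449,  1.29482866]), 'attitude': array([ 0.71460954, -0.69792626,  0.03783694, -0.02829309])}
wrist {'vfov': 62.29473533758882, 'cx': 257.1095464503216, 'cy': 189.28335764259063, 'eye': array([ 0.33855433, -0.56008172,  0.38323455]), 'attitude': array([ 0.82923886, -0.53783915, -0.08332592,  0.12707775])}
0.15 [ 8.39201400e-01 -5.43820193e-01 -6.40715674e-04 -4.43798118e-04] 0.0188
```

View pics/scene0.png

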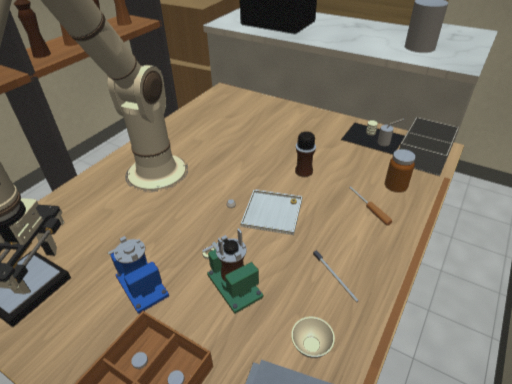

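View pics/top0.png

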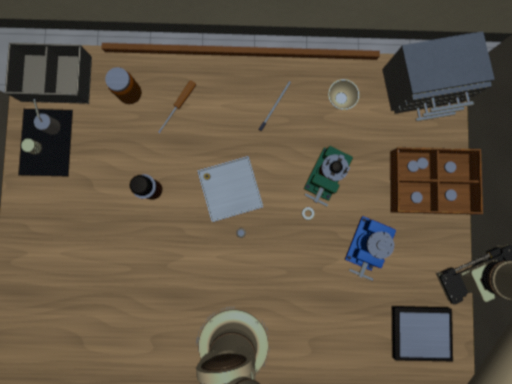

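View pics/wrist0.png

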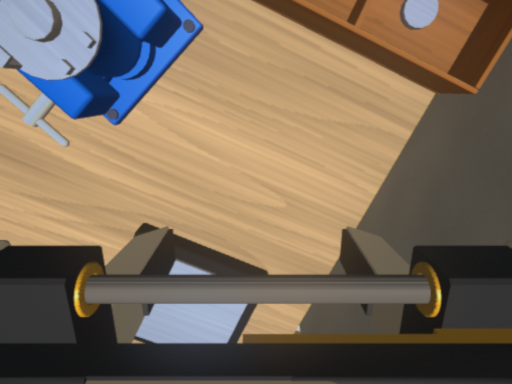

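The scene view shows the green vise with the target cap at about (232,245), the tray at (272,212) and the plain mill at (305,150). In the top view they are at (335,167), (231,189) and (145,186). I'll enlarge these areas.

```bash
cat > h.py <<'E'
import numpy as np, cv2
from scipy.spatial.transform import Rotation as R
def K(c,h=384):
    f=h/2/np.tan(np.radians(c['vfov']/2)); return f
def ray(c,uv):
    f=K(c); d=np.array([(uv[0]-c['cx'])/f,(uv[1]-c['cy'])/f,1.]); return R.from_quat(c['attitude']).apply(d)
def atz(c,uv,z):
    d=ray(c,uv); return c['eye']+d*(z-c['eye'][2])/d[2]
def proj(c,p):
    q=R.from_quat(c['attitude']).inv().apply(np.asarray(p)-c['eye']); f=K(c)
    return np.array([c['cx'],c['cy']])+f*q[...,:2]/q[...,2:]
def crop(src,x0,y0,x1,y1,s,out):
    im=cv2.imread(src)[y0:y1,x0:x1]; cv2.imwrite(out,cv2.resize(im,None,fx=s,fy=s,interpolation=cv2.INTER_CUBIC))
E
python3 - <<'E'
from h import *
crop('pics/top0.png',295,140,365,210,8,'pics/t1.png')
crop('pics/scene0.png',200,220,270,315,6,'pics/s1.png')
crop('pics/top0.png',190,150,270,225,7,'pics/t2.png')
E
```

```text
(no output)
```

View pics/t1.png

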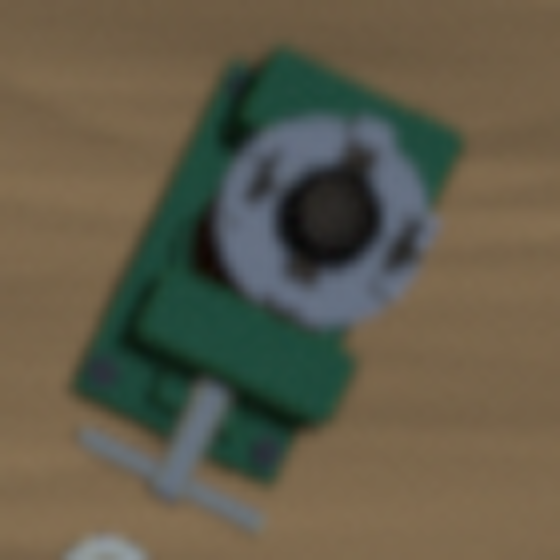

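View pics/s1.png

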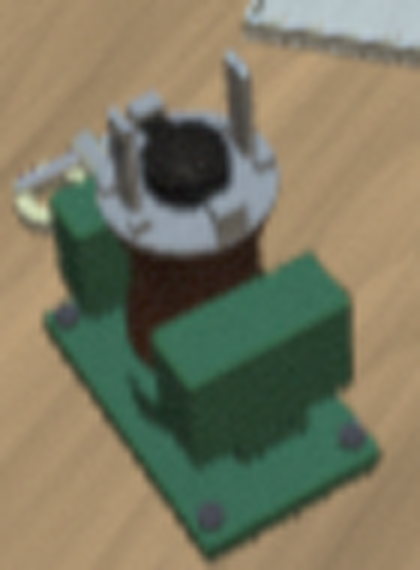

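View pics/t2.png

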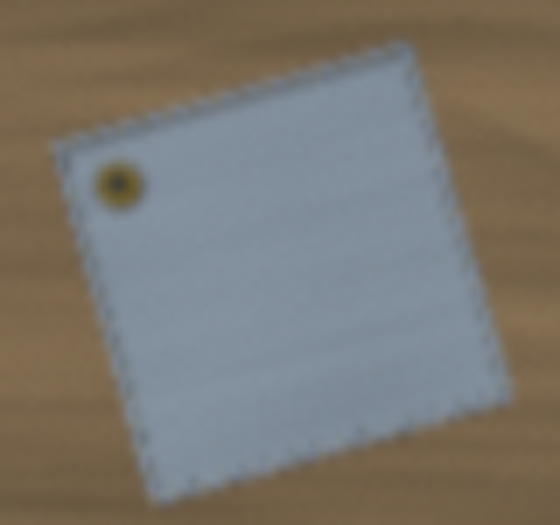

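Run:
```python
from bench import manip, effector, viewer
from h import *
t=viewer.get_calibration('top'); s=viewer.get_calibration('scene'); w=viewer.get_calibration('wrist')
print('cap top',atz(t,(295+330/8,140+215/8),.173), 'scene', atz(s,(200+187/6,220+158/6),.173))
a=atz(s,(200+235/6,220+57/6),.202); b=atz(s,(200+118/6,220+110/6),.202)
print('tabs',a,b,(a+b)/2,np.linalg.norm(a-b),np.degrees(np.arctan2(*(a-b)[1::-1])))
for p in (a,b): print('in top', (proj(t,p)-[295,140])*8)
c=[(55,145),(408,42),(512,398),(153,503)]
P=np.array([atz(t,(190+x/7,150+y/7),.016) for x,y in c]);print(P,P.mean(0))
print([np.linalg.norm(P[i]-P[i-1]) for i in range(4)])
print('nut',atz(t,(190+118/7,150+185/7),.01))
print('plain',atz(t,(145,186),.16))
T=R.from_quat(manip.current_tcp_rot()); print('cam in tool',T.inv().apply(w['eye']-manip.current_tool_pos()),(T.inv()*R.from_quat(w['attitude'])).as_matrix().round(3))
```

```text
cap top [ 0.53600333 -0.28116469  0.173     ] scene [ 0.5471988  -0.28798933  0.173     ]
tabs [ 0.54973886 -0.25411786  0.202     ] [ 0.52580241 -0.30143229  0.202     ] [ 0.53777064 -0.27777508  0.202     ] 0.05302460886077148 63.16507038231407
in top [269.22009644 160.87185203]
in top [407.23938555 233.79425806]
[[ 0.53646363  0.12572687  0.016     ]
 [ 0.58776197 -0.03303479  0.016     ]
 [ 0.42670774 -0.08386644  0.016     ]
 [ 0.37585692  0.07605043  0.016     ]] [0.48169756 0.02121902 0.016     ]
[np.float64(0.16811384878513613), np.float64(0.16684359416646546), np.float64(0.16888553001207465), np.float64(0.16780706846426452)]
nut [0.51963764 0.09725852 0.01      ]
plain [0.47044327 0.25285924 0.16      ]
cam in tool [-1.10955097e-04 -8.02946151e-02 -1.57469015e-01] [[ 1.    -0.001 -0.   ]
 [ 0.001  0.954  0.3  ]
 [-0.    -0.3    0.954]]
```

```bash
cat >> h.py <<'E'
def quat(psi):  # tool down, jaw x axis at world angle psi (deg)
    return (R.from_euler('z',psi,degrees=True)*R.from_euler('x',180,degrees=True)).as_quat()
E
python3 - <<'E'
from bench import manip, effector, viewer
from h import *
np.set_printoptions(precision=3,suppress=True)
for psi in (63,-117):
  for d in (-80,-60,0,60,80):
    print(psi,d,manip.solve_ik([.537,-.279,.171],quat(psi+d)))
  print('look',manip.solve_ik([.537,-.279,.29],quat(psi)))
for a in range(-180,180,30): print(a,manip.solve_ik([.48,.021,.05],quat(a)))
print(R.from_quat(manip.current_tcp_rot()).as_matrix()[:,0])
E
```

```text
63 -80 [ 0.957  0.544 -0.705  1.713  0.401  1.034 -0.183]
63 -60 [ 0.996  0.562 -0.765  1.712  0.44   1.047  0.135]
63 0 [ 1.105  0.631 -0.94   1.708  0.565  1.098  1.089]
63 60 [ 1.274  0.858 -1.303  1.704  0.865  1.282  1.925]
63 80 [ 1.274  0.858 -1.303  1.704  0.865  1.282  2.274]
look [ 1.145  0.509 -0.996  1.583  0.44   1.292  1.183]
-117 -80 [-0.407  0.906  1.354  1.759 -0.929  1.285 -2.257]
-117 -60 [-0.407  0.906  1.354  1.759 -0.929  1.285 -1.908]
-117 0 [ 0.723  0.473 -0.379  1.721  0.204  0.986 -1.773]
-117 60 [ 0.871  0.511 -0.581  1.716  0.322  1.012 -0.82 ]
-117 80 [ 0.915  0.526 -0.644  1.714  0.361  1.022 -0.501]
look [ 0.77   0.366 -0.437  1.595  0.162  1.217 -1.74 ]
-180 [-0.819  0.631  0.905  2.128 -0.755  0.743 -2.555]
-150 [-0.657  0.536  0.682  2.123 -0.551  0.662 -2.215]
-120 [ 0.356  0.502 -0.546  2.091  0.422  0.656 -2.569]
-90 [ 0.451  0.534 -0.664  2.088  0.518  0.686 -2.129]
-60 [ 0.48   0.546 -0.702  2.087  0.55   0.697 -1.632]
-30 [ 0.506  0.558 -0.735  2.086  0.578  0.708 -1.132]
0 [ 0.544  0.577 -0.785  2.085  0.62   0.726 -0.644]
30 [ 0.582  0.598 -0.836  2.084  0.664  0.746 -0.156]
60 [ 0.621  0.623 -0.889  2.083  0.709  0.769  0.33 ]
90 [ 0.575  0.594 -0.826  2.084  0.655  0.742  0.898]
120 [ 0.867  0.94  -1.305  2.077  1.084  1.08   1.095]
150 [ 0.867  0.94  -1.305  2.077  1.084  1.08   1.619]
[ 0.409 -0.913 -0.002]
```

Run:
```python
from bench import manip, effector, viewer
from h import *
manip.move_pose([.537,-.279,.27],quat(63))
c=viewer.get_calibration('wrist'); im=viewer.get_image('wrist')
import pickle; pickle.dump(c,open('w1.pkl','wb'))
cv2.imwrite('pics/w1.png',im[:,:,::-1]); print(manip.current_clock(),manip.current_tool_pos(),manip.current_finger_gap())
```

```text
1.7417 [ 0.53625631 -0.28060008  0.26959061] 0.09185170623376937
```

View pics/w1.png

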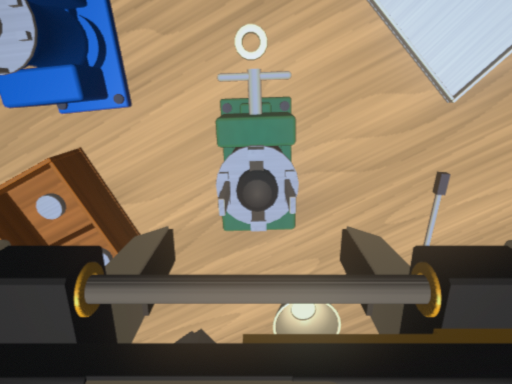

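Run:
```python
from h import *
crop('pics/w1.png',205,130,310,240,7,'pics/w1c.png')
import cv2;
```

```text
(no output)
```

View pics/w1c.png

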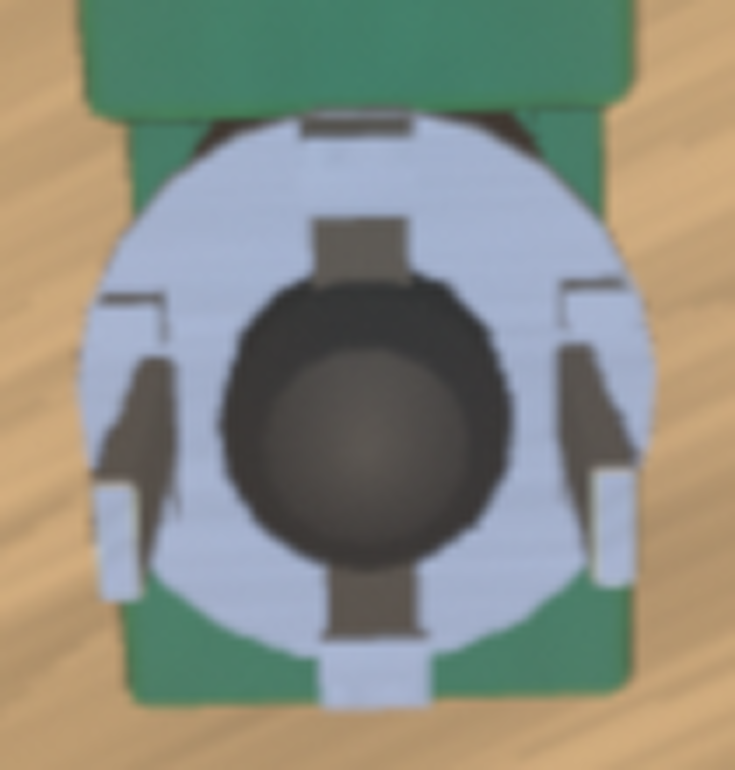

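Run:
```python
from h import *
import pickle; c=pickle.load(open('w1.pkl','rb'))
f=lambda x,y,z:atz(c,(205+x/7,130+y/7),z)
a,b=f(119,542,.202),f(614,527,.202)
print(a,b,(a+b)/2,np.linalg.norm(a-b),np.degrees(np.arctan2(*(a-b)[1::-1])))
a,b=f(95,540,.202),f(635,525,.202);print(np.linalg.norm(a-b))
print('edge dir', [np.degrees(np.arctan2(*(f(*p,.202)-f(*q,.202))[1::-1])) for p,q in [((95,485),(103,602)),((635,467),(634,585))]])
print('cap top edges centre', f(365,455,.173))
```

```text
[ 0.52610596 -0.30633175  0.202     ] [ 0.54899607 -0.25802984  0.202     ] [ 0.53755102 -0.2821808   0.202     ] 0.05345120874594522 -115.35610569791032
0.05828921699231611
edge dir [np.float64(154.38503543646019), np.float64(154.3909213705979)]
cap top edges centre [ 0.53804134 -0.2826168   0.173     ]
```

Run:
```python
from bench import manip, effector, viewer
from h import *
print(manip.current_tool_pos(), R.from_quat(manip.current_tcp_rot()).as_matrix()[:,0])
p=np.array([.5376,-.2822]); q=quat(64.6)
manip.servo_line([*p,.23],q,vel=.1); manip.sleep(.2)
e=manip.current_tool_pos(); print('err',e-[*p,.23])
manip.servo_line([*p,.171],q,vel=.08); manip.sleep(.2)
e=manip.current_tool_pos(); print('err',e-[*p,.171],manip.current_force())
cv2.imwrite('pics/w2.png',viewer.get_image('wrist')[:,:,::-1]);cv2.imwrite('pics/s2.png',viewer.get_image('scene')[:,:,::-1]);print(manip.current_clock())
crop('pics/s2.png',150,170,300,300,5,'pics/s2c.png')
```

```text
[ 0.53625631 -0.28060008  0.26959061] [ 4.56906250e-01  8.89514547e-01 -7.40708309e-04]
err [4.95550420e-04 3.07899814e-05 6.95492684e-04]
err [ 0.00037262 -0.00013161  0.00059871] [ 0.63959516 -0.07705894  0.91285536]
3.675
```

View pics/w2.png

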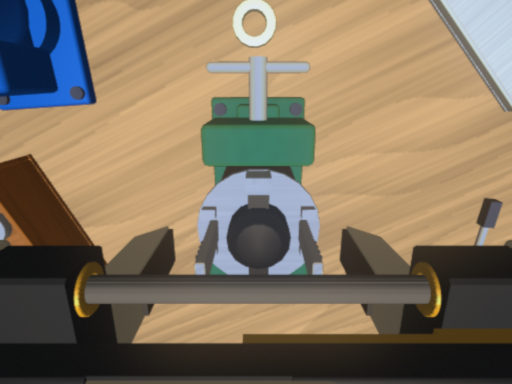

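View pics/s2c.png

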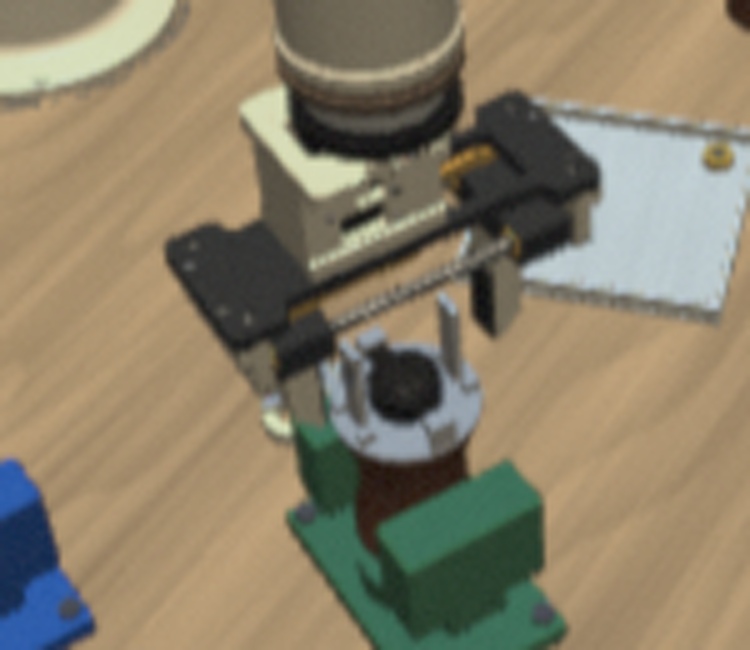

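The fingers straddle both tabs, which are at about x=210 and x=308 in the wrist view, so I'll squeeze them.

Run:
```python
from bench import manip, effector, viewer
from h import *
effector.close(f_grip=35); manip.sleep(.3)
print(manip.current_finger_gap(),manip.current_force(),manip.current_wrist_torque(),manip.current_tool_pos(),manip.current_clock())
cv2.imwrite('pics/w3.png',viewer.get_image('wrist')[:,:,::-1])
```

```text
0.04476505515857442 [-0.05909678  0.42865721  0.54563113] [ 0.08928717 -0.10511347 -0.00114406] [ 0.53762882 -0.28217711  0.17104269] 4.775
```

View pics/w3.png

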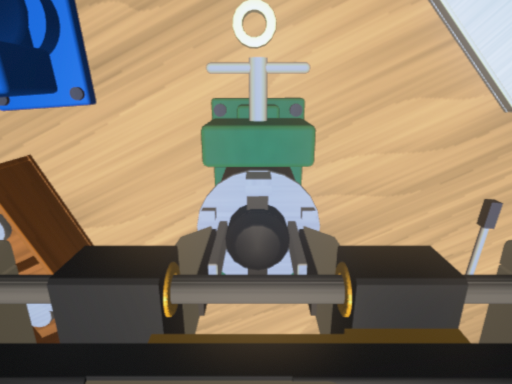

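Both tabs are squeezed evenly: the gap is 44.8 mm and the side load is negligible. Next is a small test turn, then the rest if the torque stays low.

Run:
```python
from bench import manip, effector, viewer
from h import *
np.set_printoptions(precision=3,suppress=True)
p0=[.5376,-.2822,.171]
for d in (3,6,12,18,25,32,39,46,53,60):
    t=manip.current_clock()
    manip.servo_line(p0,quat(64.6-d),vel=.05)
    f=manip.current_force(); m=manip.current_wrist_torque()
    print(d,round(manip.current_clock()-t,2),f,m,manip.current_tool_pos(),round(manip.current_finger_gap(),4),np.abs(manip.current_joint_velocities()).max())
    if np.linalg.norm(f)>40 or abs(m[2])>3: print('STOP');break
manip.sleep(.2);print(manip.current_clock(),manip.current_force())
cv2.imwrite('pics/w4.png',viewer.get_image('wrist')[:,:,::-1])
```

```text
3 0.25 [0.118 0.342 0.499] [ 0.154 -0.169 -0.047] [ 0.538 -0.282  0.171] 0.0449 0.00789833186439185
6 0.25 [0.045 0.394 0.162] [ 0.1   -0.164 -0.068] [ 0.538 -0.282  0.171] 0.0449 0.005623889690616275
12 0.26 [-0.639  0.023  1.26 ] [ 0.113 -0.165 -0.009] [ 0.538 -0.282  0.171] 0.045 0.009880106556351931
18 0.26 [-0.523  0.104  1.39 ] [ 0.134 -0.156 -0.042] [ 0.538 -0.282  0.171] 0.0454 0.006329888064789853
25 0.27 [ 1.349  0.803 -0.126] [ 0.157 -0.177 -0.008] [ 0.538 -0.282  0.171] 0.0448 0.004920298562214695
32 0.28 [ 0.454 -0.128  1.823] [ 0.047 -0.143 -0.007] [ 0.538 -0.282  0.171] 0.0449 0.005057146724267514
39 0.27 [0.249 0.963 0.928] [ 0.089 -0.136 -0.095] [ 0.538 -0.282  0.171] 0.0448 0.003725150280677013
46 0.28 [0.368 0.367 0.773] [ 0.058 -0.132 -0.009] [ 0.538 -0.282  0.171] 0.0451 0.005669515131343525
53 0.28 [0.57  0.292 1.013] [ 0.086 -0.158 -0.002] [ 0.538 -0.282  0.171] 0.045 0.004566632691128853
60 0.27 [0.531 0.183 1.429] [ 0.093 -0.12  -0.021] [ 0.538 -0.282  0.171] 0.0449 0.0043569434800259195
7.6917 [-0.025 -0.508  1.764]
```

View pics/w4.png

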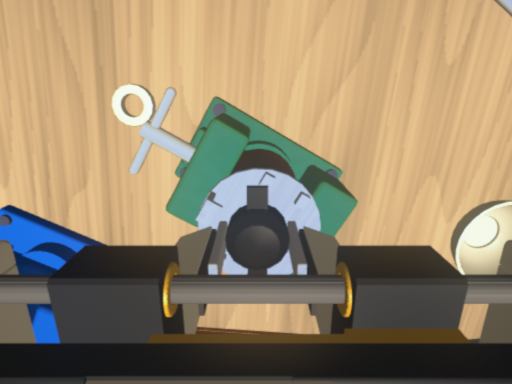

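The cap turned with the fingers and its lug is now at (257,197), clear of the hook. I'll lift it straight up.

Run:
```python
from bench import manip, effector, viewer
from h import *
np.set_printoptions(precision=3,suppress=True)
for z in (.175,.181,.19,.26):
    manip.servo_line([.5376,-.2822,z],vel=.06)
    f=manip.current_force(); print(z,f,manip.current_wrist_torque(),manip.current_tool_pos(),manip.current_finger_gap())
    if np.linalg.norm(f)>30: break
print(manip.current_clock())
cv2.imwrite('pics/w5.png',viewer.get_image('wrist')[:,:,::-1])
cv2.imwrite('pics/s5.png',viewer.get_image('scene')[:,:,::-1])
crop('pics/s5.png',150,130,300,300,4,'pics/s5c.png')
for a in (0,5,15,27,-63): print(a,manip.solve_ik([.4817,.0212,.025],quat(a)))
```

```text
0.175 [ 0.281 -0.423  0.001] [ 0.043 -0.239  0.025] [ 0.538 -0.282  0.175] 0.045198144269573214
0.181 [0.973 0.2   0.751] [ 0.088 -0.232  0.002] [ 0.538 -0.282  0.181] 0.0449017972704103
0.19 [ 0.143 -0.316 -1.267] [ 0.032 -0.099 -0.017] [ 0.538 -0.282  0.191] 0.044961721397669886
0.26 [ 0.752  0.718 -0.85 ] [-0.002 -0.091 -0.016] [ 0.537 -0.282  0.259] 0.04464577742063558
9.8583
0 [ 0.436  0.587 -0.649  2.091  0.587  0.649 -0.615]
5 [ 0.443  0.59  -0.658  2.091  0.594  0.652 -0.534]
15 [ 0.455  0.595 -0.674  2.09   0.609  0.658 -0.372]
27 [ 0.47   0.601 -0.692  2.09   0.626  0.665 -0.176]
-63 [ 0.28   0.537 -0.455  2.096  0.412  0.595 -1.565]
```

View pics/w5.png

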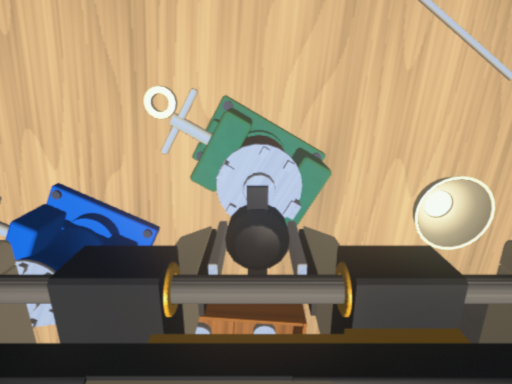

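View pics/s5c.png

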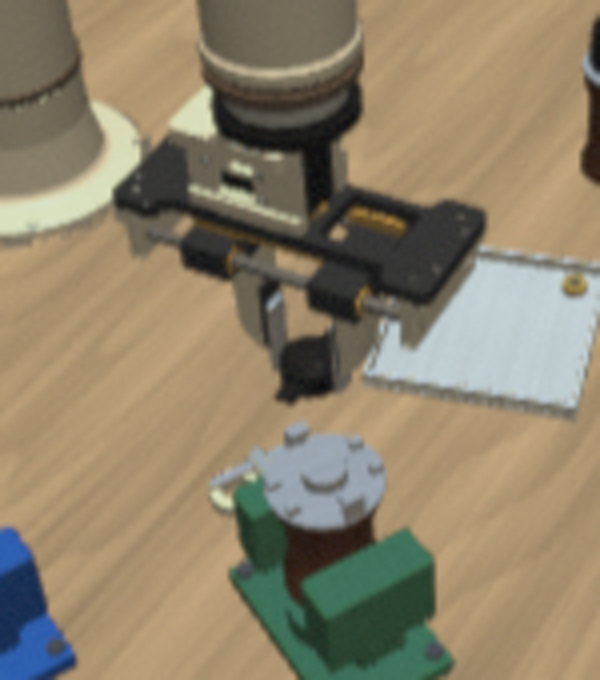

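The cap is off and held upright, and the collar is bare. I'll carry it to the tray and check the tray centre on the way.

Run:
```python
from bench import manip, effector, viewer
from h import *
np.set_printoptions(precision=4,suppress=True)
manip.move_pose([.482,.021,.16],quat(5)); manip.sleep(.2)
print(manip.current_tool_pos(),manip.current_finger_gap(),manip.current_clock())
cv2.imwrite('pics/w6.png',viewer.get_image('wrist')[:,:,::-1])
cv2.imwrite('pics/s6.png',viewer.get_image('scene')[:,:,::-1])
c=viewer.get_calibration('wrist')
P=np.array([[.5365,.1257,.016],[.5878,-.033,.016],[.4267,-.0839,.016],[.3759,.0761,.016]])
print(proj(c,P),proj(viewer.get_calibration('scene'),P))
```

```text
[0.4827 0.0198 0.1602] 0.04455230003411342 11.3917
[[329.4386  66.491 ]
 [354.974  233.5038]
 [198.583  264.9438]
 [148.4849 108.1183]] [[300.4742 196.4517]
 [292.3912 231.5515]
 [239.0086 223.0168]
 [252.103  189.4018]]
```

View pics/w6.png

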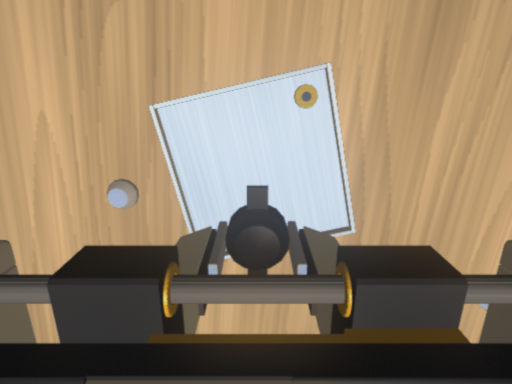

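View pics/s6.png

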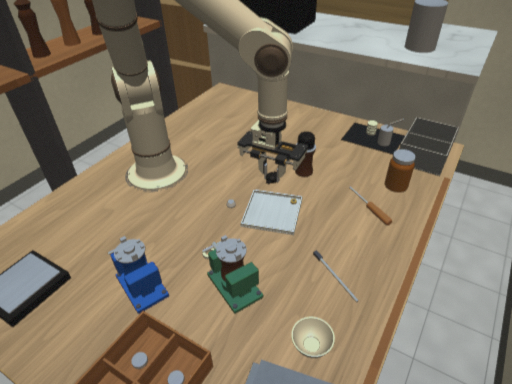

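The tray corners at (330,66), (354,232) and (152,106) match my predictions to within about 3 px. I'll lower the cap until it touches the floor.

Run:
```python
from bench import manip, effector, viewer
from h import *
np.set_printoptions(precision=4,suppress=True)
q=quat(5); p=[.482,.021]
manip.servo_line([*p,.035],q,vel=.1); manip.sleep(.2)
f0=manip.current_force()[2]
for z in np.arange(.030,.019,-.001):
    manip.servo_line([*p,z],q,vel=.03); manip.sleep(.1)
    f=manip.current_force()[2]-f0; print(round(z,4),manip.current_tool_pos()[2],f)
    if f>4: break
print(manip.current_clock(),manip.current_finger_gap())
cv2.imwrite('pics/s7.png',viewer.get_image('scene')[:,:,::-1])
crop('pics/s7.png',210,110,350,250,4,'pics/s7c.png')
```

```text
0.03 0.02989920290527434 -1.6828929056289859
0.029 0.02899559645633966 -0.8697550682413457
0.028 0.027987765422854742 -1.157043295990626
0.027 0.02697252157437066 -0.7231991812538164
0.026 0.02598897052511732 -1.9982658902253916
0.025 0.02495973397820452 -0.9740117880620647
0.024 0.02485487881714082 10.746567236425747
15.6083 0.04511986870230301
```

View pics/s7c.png

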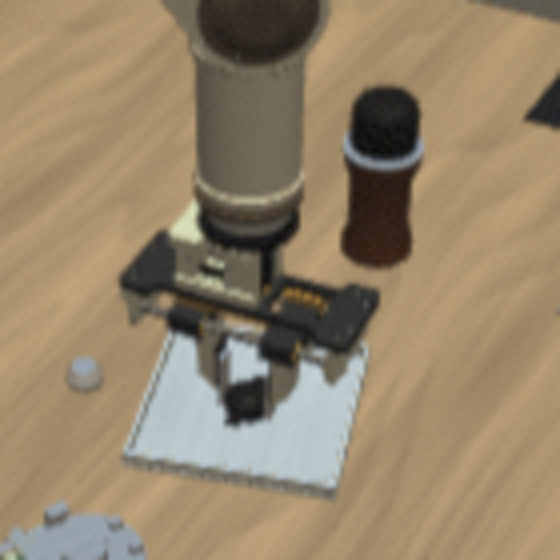

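Contact came at about 0.0249 m, as expected, and the plain mill is well clear. I'll release the cap and retreat.

Run:
```python
from bench import manip, effector, viewer
from h import *
q=quat(5)
manip.servo_line([.482,.021,.025],q,vel=.03)
effector.open_jaws(); manip.sleep(.3)
print(manip.current_finger_gap(),manip.current_force())
manip.servo_line([.482,.021,.16],q,vel=.1)
cv2.imwrite('pics/w8.png',viewer.get_image('wrist')[:,:,::-1])
manip.servo_line([.482,-.10,.25],q,vel=.2); manip.sleep(.3)
cv2.imwrite('pics/s8.png',viewer.get_image('scene')[:,:,::-1]); cv2.imwrite('pics/t8.png',viewer.get_image('top')[:,:,::-1])
c=viewer.get_calibration('wrist'); cv2.imwrite('pics/w9.png',viewer.get_image('wrist')[:,:,::-1])
print(manip.current_clock(),manip.current_tool_pos(),proj(c,[.482,.021,.027]))
crop('pics/s8.png',210,110,350,250,4,'pics/s8c.png')
```

```text
0.0915586937157023 [-0.1427696  -0.24200469  0.84230597]
20.0167 [ 0.4819649  -0.09965396  0.24985415] [267.99284617  52.46852842]
```

View pics/s8c.png

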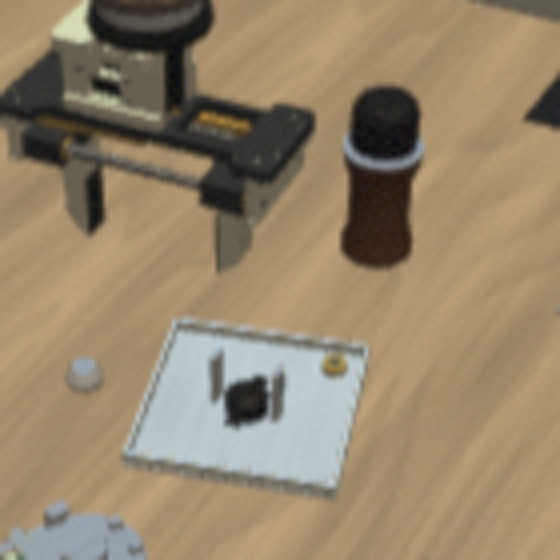

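View pics/w9.png

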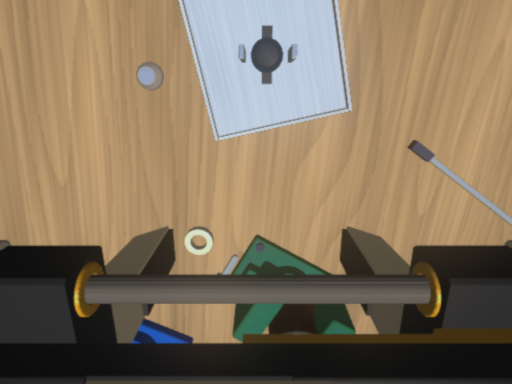

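View pics/t8.png

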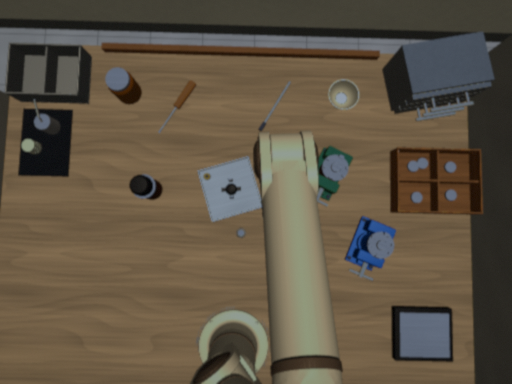

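The cap stands upright in the middle of the tray, at wrist (267,54) against a predicted (268,52). The plain mill is unmoved at top (145,186), and the arm is clear of everything.

```bash
python3 -c "
from bench import manip
print(manip.hand_in(),manip.current_clock(),manip.current_force())"
```

```text
the job is handed in; nothing more can be done
the job is handed in; nothing more can be done
```

The cap is off the mill in the green vise and stands upright in the middle of the tray, released, and the job is handed in. I squeezed its tabs at 35 N, turned it 60° with the wrist and lifted it straight off. I then lowered it until it touched the tray floor and let go.

**Last checks (at about 20 s of the 51 s allowed):**
- **Cap:** the pictures show it upright and within a few millimetres of the tray's centre.
- **Plain mill:** it is in the same place in the top picture as at the start.
- **Robot:** it is clear of everything with the gripper open.
- **Forces:** the largest reading was about 11 N, when the cap touched the tray.

No check failed. The finger gap while squeezing read about 45 mm instead of the expected 47 mm. The cap still turned and lifted with almost no resistance. The hand-in reports no verdict, so I have no confirmation beyond these checks.

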